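# Find the sanding block that still bites

## Task

Three sanding blocks that look alike lie face down in the lanes of the timber rack: one still has a rough face, the other two are worn smooth. First slide every block along the bench straight out of its lane, without lifting it there, to feel how rough it is, and let go of it in front of the rack. Then take the rough one again, across its width, and set it down, not dropped, face down in the middle of the sloping board with its length crosswise between the two cheeks, where only a rough face stays put (a block sliding down the board spoils the job); leave the two smooth ones lying in front of the rack and do not move the nail box or the tape roll.

Things in the scene. Friction and masses are not known exactly. Their poses are not given: they have to be found in the camera images.
- block_a_center (a point): Hand sanding block, 66 mm long (x axis) x 45 wide (y) x 28 high, 0.4 to 0.6 kg: steel body, grey plastic cap, dark abrasive face underneath. Point: its centre. All three look alike; any one may be the rough one. Friction on the bench and board: 0.16 to 0.28 worn, 0.6 to 0.9 rough.
- block_b_center (a point): Sanding block, the same size and look as block_a; centre point, same axes.
- block_c_center (a point): Sanding block, the same size and look as block_a; centre point, same axes.
- rack: Fixed timber rack, 40 mm high: battens along its x axis, from x = -40 to +75 mm, and a strip across the far end. Three lanes 53 mm wide, centred at y = -110, 0, +110 mm, without floor (blocks lie on the bench), open above and to the front, -x, where 120 mm of bench is clear. Blocks start lengthwise in the lanes, near x = 0: fingers fit only at their ends. Origin: on the bench.
- board_center (a point): Fixed timber stand: flat board, 140 mm long (x axis, pointing uphill, away from the robot) and 80 mm wide (y), sloping at 24 degrees, between two cheeks 45 mm higher than the board and 10 mm thick at y = -40 and +40 mm; both ends open, no ledge. The point is the centre of the board's top face, 45 mm above the bench; z is square to the face. A block lies there with its length along y; fingers fit beside it only along x.
- nail_box_center (a point): Bystander: closed cardboard box, 85 x 120 x 55 mm, 1.5 kg; its centre, 27.5 mm above its underside.
- tape_roll_center (a point): Bystander: roll of packing tape lying flat, 90 mm across, 24 mm high; its centre.
There are look-alikes about, which are no part of the job. Leave any pink or yellow look-alike of the part that bears block_a_center alone.

How it is judged:
By the outcome, as a careful person would: the job done as asked, in the order asked, and still so for the second after the job is handed in, with the robot touching nothing.
It also fails if it takes over 72 s, if anything falls off the work surface, if the arm or the gripper's body presses on something with over 40 N, if the wrist force passes 120 N, or if a joint passes its speed limit or range.

## Robot

A 6-joint arm with a two-finger parallel gripper is mounted at the origin on the work surface. World frame = base frame: x ahead of the robot, y to its left, z up, the work surface at z = 0. Lengths are in m, angles in rad, forces in N, time in s.
With the tool pointing down it reaches from about 0.3 to 0.775 m from the base axis. Payload 14.6 kg.
Tool frame: the origin (TCP) lies on the centre line of the jaws, within the pads' length; the fingertips stand 17 mm ahead of it and the grasp point (between the pads) lies 2 mm behind it; z points along the fingers, x is the direction in which the jaws open and shut, and the axes are right-handed (so a half turn about z gives the same grasp; the last joint's range is limited). The gripper opens to 94 mm and grips with 3 to 60 N. Pads are 16 mm wide; open, the fingers measure 119 mm over their backs; the gripper's body (75 mm by 177 mm) begins 78 mm behind the grasp point.
Start: joints at [1.267, 0.3, 1.521, -0, 1.321, -0.067], TCP at [0.129, 0.535, 0.222] pointing down, gripper open.
Joint ranges: [-3.03, 3.03], [-0.79, 2.21], [0.23, 2.52], [-1.04, 4.18], [0, 3.07], [-2.55, 2.55]. Speed limits (rad/s): [2.22, 2.22, 2.57, 3.14, 3.14, 3.14].

## Interface

Orientations are given as [roll, pitch, yaw] about the fixed x, y, z axes, in that order (R = Rz(yaw) Ry(pitch) Rx(roll)).
In Python, from station import ctrl gives the robot as it stands. The module is installed in compiled form; this text tells all that it offers.
- The arm moves only by the tool drive_tool, never from a script. Its argument "increments" is a list of rows, each a list of 3 entries, a list of its own where there are three numbers: the turn, a rotation vector about the tool's x, y, z in degrees, then the shift along the tool's x, y, z in mm, then the opening, from 0 (shut) to 1 (fully open). In form: [[[ax, ay, az], [dx, dy, dz], hand], ...]. A call has 1 to 20 rows; each row shifts and turns the commanded pose from where the row before left it, along the tool's axes as they then stand; what a row does not reach is not made up. A row lasts 1/8 s, in which the tool goes at most 62.5 mm and 10.7 degrees, less where a joint would pass 70% of its speed; a pose out of reach is approached as far as the arm can. A call with a gripper value outside its range is refused whole. The fingers move at their own pace and stop on an object; "squeeze" is the grip in N (left out, the last holds). Time passes only in rows, so rows that do not move let the fingers close. It gives the time, the measured TCP pose, the force and the opening at its end, in the units of the state.
- ctrl.get_obs(): the state, without advancing time (a new reading comes with each control period).
- ctrl.camera(name): name is "side" or "top"; returns the picture (384x512x3 uint8, red, green, blue); there is no depth.
- ctrl.calibration(name): a dict with "fx", "fy", "cx", "cy" (pixels), "k1" (the pictures are not rectified: a ray, as slopes to the right and down, at radius r is drawn at 1 + k1 r^2 times it, then the intrinsics apply), "rvec" (rotation vector, rad) and "tvec" (3), from world to camera coordinates, as OpenCV has them. Camera axes: x right, y down, z forward; pixel columns grow to the right and rows downward; lengths in m; the calibration is good to about 2 mm. A picture is of the moment at which its call begins. calibration takes no time and is no camera call.
- ctrl.hand_in(): hands the job in, once; it reports no verdict.
The state is a dict: "time_s": time; "qpos": joint angles; "joint_vel": joint speeds; "tau": joint torques, N m; "ee_pos": TCP position; "eef_rot": TCP orientation; "force": force on the tool from outside, world axes, zero at the start; "moment": the same for the moment, N m; "grip_width": finger opening in m.
Only numpy, scipy, OpenCV 4.12 (cv2) and the standard library are available. Lean on these libraries where they do the work, as an engineer would, in place of code of your own. Each camera call takes 0.05 s, during which the arm holds its last target.

## Working session

There is one attempt and no reset: what is moved stays moved. The work goes in short steps, Python scripts to look and compute and a tool call to move; the robot and the scene stay as the last step left them, time stands still between calls to the robot, and variables do not carry over. Pictures are saved under pics/ and viewed, and the job is handed in when it is done.

Besides the shell and the picture viewer there is one more tool, called after "Emit:" as name(argument=value, ...), one argument or row to a line, values as JSON. drive_tool: Moves the arm, as the interface text tells. Its arguments: {"type":"object","properties":{"increments":{"type":"array"},"squeeze":{"type":"number"}},"required":["increments"]}

```bash
mkdir -p pics; cat > h.py <<'E'
import numpy as np, cv2
from station import ctrl
from scipy.spatial.transform import Rotation as R
def cal(n):
    c=ctrl.calibration(n); return c, cv2.Rodrigues(np.array(c['rvec'],float))[0], np.array(c['tvec'],float).ravel()
def px(n,u,v,z):
    c,Rm,t=cal(n); a=np.array([(u-c['cx'])/c['fx'],(v-c['cy'])/c['fy']]); p=a.copy()
    for _ in range(20): p=a/(1+c['k1']*(p@p))
    d=Rm.T@np.array([p[0],p[1],1]); o=-Rm.T@t
    return o+d*(z-o[2])/d[2]
def proj(n,P):
    c,Rm,t=cal(n); q=Rm@np.array(P,float)+t; p=q[:2]/q[2]; p=p*(1+c['k1']*(p@p))
    return np.array([c['fx']*p[0]+c['cx'],c['fy']*p[1]+c['cy']])
def snap(n,f,crop=None,s=1):
    im=ctrl.camera(n)[:,:,::-1]; cv2.imwrite('pics/raw_'+f,im)
    if crop: x0,y0,x1,y1=crop; im=im[y0:y1,x0:x1]
    cv2.imwrite('pics/'+f,cv2.resize(im,None,fx=s,fy=s,interpolation=cv2.INTER_CUBIC))
def crop(f,o,c,s):
    im=cv2.imread('pics/raw_'+f); x0,y0,x1,y1=c
    cv2.imwrite('pics/'+o,cv2.resize(im[y0:y1,x0:x1],None,fx=s,fy=s,interpolation=cv2.INTER_CUBIC))
E
python3 - <<'E'
from h import *
snap('top','t0.png',None,1.5); snap('side','s0.png',None,1.5)
for n in('top','side'):
    c,Rm,t=cal(n); print(c, -Rm.T@t)
print(ctrl.get_obs())
E
```

```text
{'fx': 491.4006036697573, 'fy': 491.4006036697573, 'cx': 252.2203877914116, 'cy': 192.36057554652646, 'k1': -0.058422486303404526, 'rvec': array([ 2.17885819, -2.19172178,  0.07240733]), 'tvec': array([-0.06670196,  0.6155694 ,  1.30606832])} [ 0.52410014 -0.07327172  1.3450426 ]
{'fx': 400.9125500417407, 'fy': 400.9125500417407, 'cx': 241.78957510602217, 'cy': 186.30227246117684, 'k1': 0.0009554210519263313, 'rvec': array([ 2.17152976, -0.30829266,  0.15361512]), 'tvec': array([-0.61669065,  0.12531477,  1.06295876])} [ 0.3760736  -0.93381015  0.71586294]
{'time_s': 0.1, 'qpos': array([ 1.26741869e+00,  3.00385991e-01,  1.52152953e+00,  6.97540627e-07,
        1.32067771e+00, -6.65912290e-02]), 'joint_vel': array([ 5.09216276e-04, -1.33963736e-03,  5.39038089e-04,  1.06708597e-03,
        9.26478076e-05, -1.93867868e-04]), 'tau': array([ 1.30506156e-03, -5.32640183e+01, -3.53291953e+01,  7.09858630e-02,
        2.34616647e-02, -6.17613114e-05]), 'ee_pos': array([0.12895194, 0.53444609, 0.22195481]), 'eef_rot': array([-3.14152540e+00,  9.98321315e-04,  1.33400978e+00]), 'force': array([0.31110176, 0.8246246 , 0.72495761]), 'moment': array([-0.05393752,  0.03238911,  0.03461131]), 'grip_width': 0.09375247026435085}
```

View pics/t0.png

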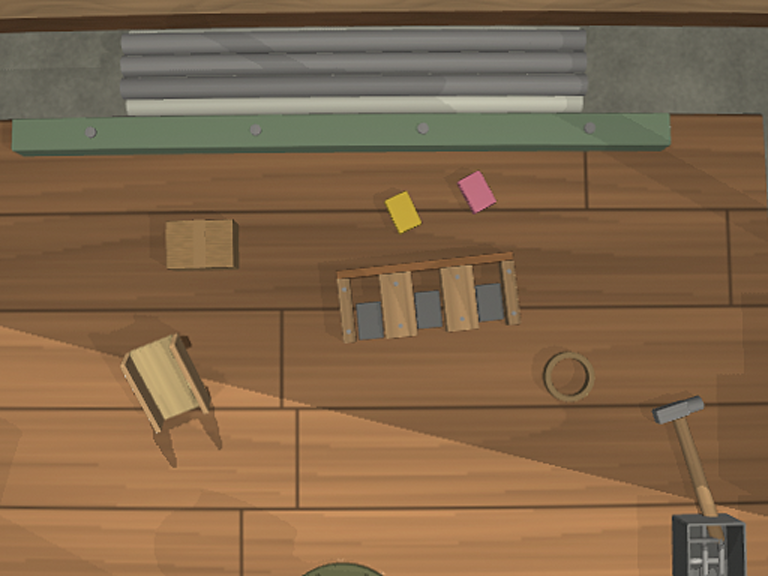

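View pics/s0.png

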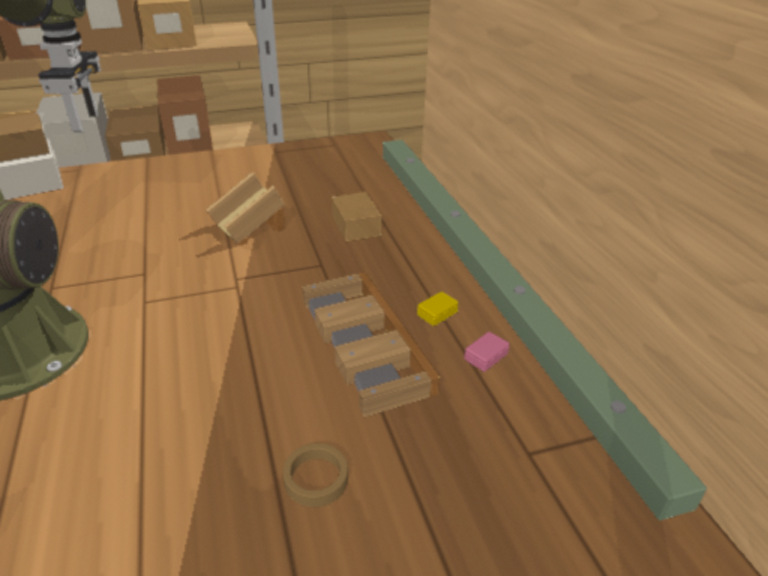

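The top view has world x pointing up and y pointing left. Things that could be taken for the blocks, in 1.5x pixels: three grey blocks in the lanes at (369,321), (428,310) and (489,302), a yellow look-alike at (403,212) and a pink one at (477,191). I choose the three grey ones. The board is at (165,378), the nail box at (201,245) and the tape roll at (569,377).

```bash
python3 - <<'E'
from h import *
crop('t0.png','t0r.png',(215,160,355,235),5.5)
crop('t0.png','t0b.png',(70,210,160,315),5.5)
E
```

```text
(no output)
```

View pics/t0r.png

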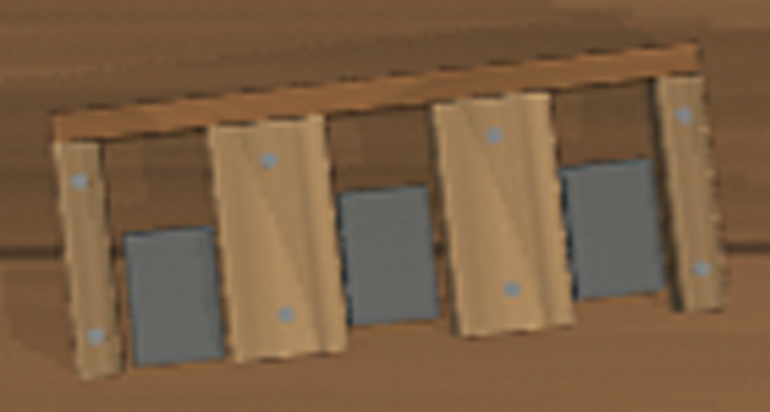

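View pics/t0b.png

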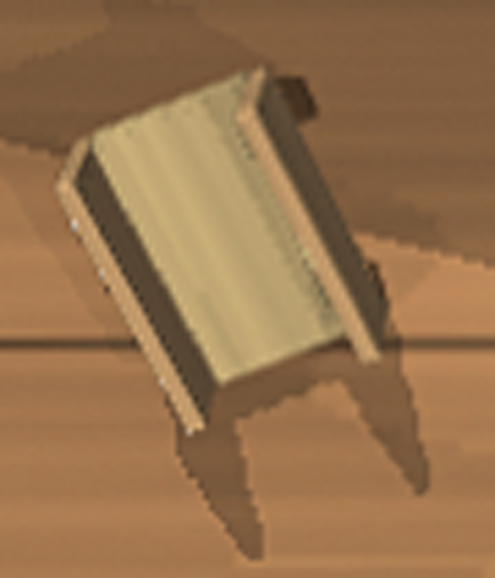

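```bash
cat > fit0.py <<'E'
from h import *
from scipy.optimize import least_squares
A=lambda u,v:(215+u/5.5-.4,160+v/5.5-.4)
B=lambda u,v:(70+u/5.5-.4,210+v/5.5-.4)
pts=[((236,361),(-.04,.0835)),((347,350),(-.04,.0265)),((458,336),(-.04,-.0265)),((574,324),(-.04,-.0835)),((120,374),(-.04,.1365)),((678,311),(-.04,-.1365)),
((209,128),(.075,.0835)),((324,117),(.075,.0265)),((433,104),(.075,-.0265)),((548,94),(.075,-.0835))]
W=np.array([px('top',*A(*p),.04)[:2] for p,_ in pts]); L=np.array([l for _,l in pts])
def T(p,L): c,s=np.cos(p[2]),np.sin(p[2]); return L@np.array([[c,s],[-s,c]])+p[:2]
r=least_squares(lambda p:(T(p,L)-W).ravel(),[.55,-.1,0]); print('rack',r.x,np.degrees(r.x[2])); print((r.fun.reshape(-1,2)*1e3).round(1))
rk=r.x
for n,q in dict(L=[(125,233),(213,227),(223,357),(136,367)],M=[(342,193),(428,185),(438,317),(349,326)],R=[(562,168),(650,159),(662,289),(577,299)]).items():
    w=np.array([px('top',*A(*p),.028)[:2] for p in q]); c=w.mean(0)
    ax=(w[0]+w[1]-w[2]-w[3])/2; wd=(w[0]+w[3]-w[1]-w[2])/2
    d=c-rk[:2]; cc,s=np.cos(rk[2]),np.sin(rk[2])
    print(n,c.round(4),'len',np.linalg.norm(ax),'wid',np.linalg.norm(wd),'yaw',np.degrees(np.arctan2(ax[1],ax[0])),'in rack',(cc*d[0]+s*d[1]).round(4),(-s*d[0]+cc*d[1]).round(4))
def bw(p,l,h=None):
    Rm=R.from_euler('ZY',[p[2],-np.radians(24)]).as_matrix(); return np.array([p[0],p[1],.045])+Rm@np.array(l)
bp=[((218,383),(-.07,1,0)),((345,335),(-.07,-1,0)),((92,148),(.07,1,0)),((205,427),(-.07,1,.045)),((360,362),(-.07,-1,.045)),((240,118),(.07,-1,.045)),((78,183),(.07,1,.045))]
def f(p):
    return np.concatenate([proj('top',bw(p,(l[0],l[1]*p[3],l[2])))-np.array(B(*q)) for q,l in bp])
r=least_squares(f,[.45,.25,.4,.04]); print('board',r.x,np.degrees(r.x[2])); print(r.fun.reshape(-1,2).round(1))
for n,(u,v),z in (('box',(199/1.5,245/1.5),.055),('tape',(569/1.5,377/1.5),.024)): print(n,px('top',u,v,z))
for i,(p) in enumerate([(-.07,.04,.0),(-.07,-.04,0),(.07,.04,.045),(-.07,-.04,.045),(0,0,0)]):print(proj('side',bw(r.x,p)))
c,s=np.cos(rk[2]),np.sin(rk[2])
for l in [(-.04,.1365),(-.04,-.1365),(-.04,-.0265),(.075,-.1365)]:
  w=T(rk,np.array([l]))[0]; print(proj('side',(*w,.04))*1.5)
E
python3 fit0.py
python3 - <<'E'
from h import *
crop('s0.png','s0r.png',(190,175,300,285),6)
crop('s0.png','s0b.png',(120,100,270,170),5)
E
```

```text
rack [ 0.57373248 -0.16062164  0.09966741] 5.710521799789714
[[-0.8  2.4]
 [-0.1 -0.8]
 [-1.2  0.1]
 [-1.  -0.5]
 [-0.2 -0.8]
 [-1.6 -2.8]
 [ 0.8  1.5]
 [ 1.5  0.5]
 [ 0.7  0.7]
 [ 1.9 -0.1]]
L [ 0.5583 -0.0541] len 0.06448328712650733 wid 0.042800161115358525 yaw 4.262492664118487 in rack -0.0048 0.1075
M [ 0.5775 -0.159 ] len 0.06476084352536227 wid 0.04289844927288295 yaw 3.0864051333192526 in rack 0.0039 0.0012
R [ 0.5898 -0.2684] len 0.06408398003735644 wid 0.042635959869307634 yaw 5.012683573875206 in rack 0.0052 -0.1088
board [0.45591675 0.30326889 0.35262264 0.03825564] 20.20378924224967
[[-0.1  0.1]
 [ 3.3 -1.1]
 [ 0.1 -1.4]
 [ 0.   0.4]
 [-0.9  2. ]
 [-1.6  0.6]
 [-0.5 -0.6]]
box [0.69193796 0.24640932 0.055     ]
tape [ 0.45429553 -0.41052397  0.024     ]
[144.28524439 149.38830632]
[154.639817  159.1136425]
[169.4764593  115.16911837]
[147.86619055 150.07110181]
[165.30775706 141.29638688]
[304.93943082 292.06100879]
[357.72823776 390.08005253]
[333.85654707 345.75376947]
[424.75259117 370.43167026]
```

View pics/s0r.png

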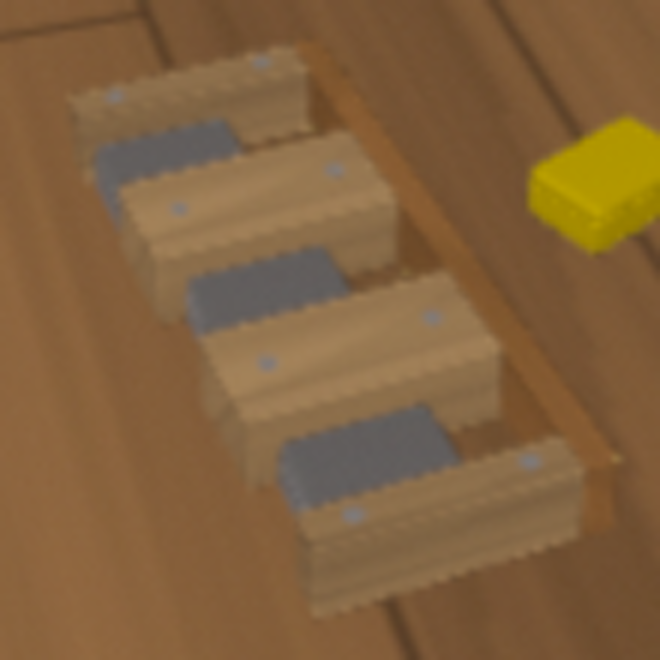

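View pics/s0b.png

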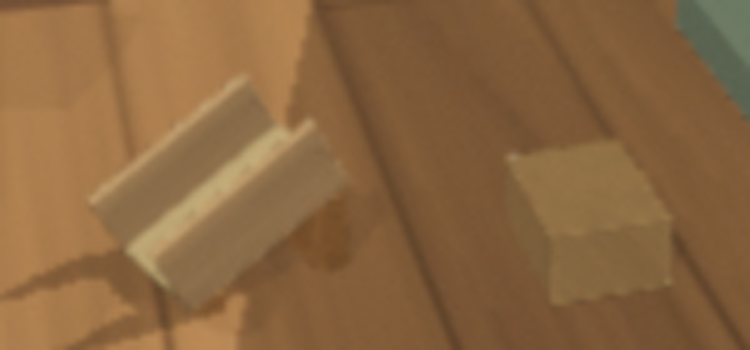

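```bash
sed -i "s/((345,335),(-.07,-1,0)),//" fit0.py; cat >> fit0.py <<'E'
print('side check crop coords')
for p in [(-.07,r.x[3],0),(-.07,-r.x[3],.045),(-.07,r.x[3],.045),(.07,-r.x[3],.045),(.07,r.x[3],.045)]:
    q=proj('side',bw(r.x,p)); print(p,(q-[120,100])*5)
for w in (.035,.04):
    rr=least_squares(lambda p:f([*p,w]),[.45,.25,.4]);print(w,rr.x,np.degrees(rr.x[2]),rr.cost)
print(np.degrees(np.arctan2(.303,.456)))
E
python3 fit0.py | sed -n '/board/,$p'
```

```text
board [0.4566856  0.30147581 0.36508777 0.04029608] 20.917988242720114
[[ 0.2  0.1]
 [-0.2 -1.1]
 [ 0.4  0.4]
 [ 0.8  1.1]
 [-0.4 -0.1]
 [-0.7 -0.4]]
box [0.69193796 0.24640932 0.055     ]
tape [ 0.45429553 -0.41052397  0.024     ]
[144.5235006  149.74430203]
[155.17499436 159.40360275]
[169.56232412 115.33906918]
[148.43809717 150.38625983]
[165.59911035 141.51022412]
[304.93943082 292.06100879]
[357.72823776 390.08005253]
[333.85654707 345.75376947]
[424.75259117 370.43167026]
side check crop coords
(-0.07, np.float64(0.04029608019717734), 0) [122.42783925 248.54951484]
(-0.07, np.float64(-0.04029608019717734), 0.045) [142.39549213 252.11505066]
(-0.07, np.float64(0.04029608019717734), 0.045) [ 88.75129997 204.03291253]
(0.07, np.float64(-0.04029608019717734), 0.045) [306.3352345  118.52925943]
(0.07, np.float64(0.04029608019717734), 0.045) [247.60402171  76.54694942]
0.035 [0.45610649 0.30308148 0.36865334] 21.122280344235513 13.380459822055675
0.04 [0.45665348 0.30156552 0.36528441] 20.929255110820016 2.2649942606010733
33.602991940262655
```

```bash
cat >> h.py <<'E'
RACK=np.array([.5737,-.1606,.0997])
def go(pos,yaw=None,Rt=None):
    """print turn (deg, tool) and shift (mm) in tool axes after turn"""
    o=ctrl.get_obs(); Rc=R.from_euler('xyz',o['eef_rot'])
    if Rt is None: Rt=R.from_euler('xyz',[np.pi,0,yaw])
    tv=np.degrees((Rc.inv()*Rt).as_rotvec()); d=Rt.inv().apply(np.array(pos)-o['ee_pos'])*1e3
    print('turn',tv.round(2),'shift',d.round(1),'t',round(o['time_s'],2),'F',o['force'].round(2),'w',round(o['grip_width'],4))
E
python3 -c "
from h import *
go([.558,-.054,.18],.0997)"
```

```text
turn [3.000e-02 5.000e-02 7.072e+01] shift [368.3 628.2  42. ] t 0.1 F [0.31 0.82 0.72] w 0.0938
```

Emit:
drive_tool(
  increments=[
    [[0,0,8.84],[0,0,0],1],
    [[0,0,8.84],[0,0,0],1],
    [[0,0,8.84],[0,0,0],1],
    [[0,0,8.84],[0,0,0],1],
    [[0,0,8.84],[0,0,0],1],
    [[0,0,8.84],[0,0,0],1],
    [[0,0,8.84],[0,0,0],1],
    [[0,0,8.84],[0,0,0],1],
  ],
)

```text
time_s: 1.1
ee_pos: [0.129, 0.5345, 0.2221]
eef_rot: [3.141, 0.0, 0.095]
force: [0.1, -0.1, -0.2]
grip_width: 0.094
```

Emit:
drive_tool(
  increments=[
    [[0,0,0],[26.3,44.9,3],1],
    [[0,0,0],[26.3,44.9,3],1],
    [[0,0,0],[26.3,44.9,3],1],
    [[0,0,0],[26.3,44.9,3],1],
    [[0,0,0],[26.3,44.9,3],1],
    [[0,0,0],[26.3,44.9,3],1],
    [[0,0,0],[26.3,44.9,3],1],
    [[0,0,0],[26.3,44.9,3],1],
    [[0,0,0],[26.3,44.9,3],1],
    [[0,0,0],[26.3,44.9,3],1],
    [[0,0,0],[26.3,44.9,3],1],
    [[0,0,0],[26.3,44.9,3],1],
    [[0,0,0],[26.3,44.9,3],1],
    [[0,0,0],[26.3,44.9,3],1],
    [[0,0,0],[0,0,0],1],
  ],
)

```text
time_s: 2.98
ee_pos: [0.5586, -0.0565, 0.1793]
eef_rot: [-3.141, 0.002, 0.097]
force: [-0.0, 0.2, 0.6]
grip_width: 0.0942
```

```bash
python3 -c "
from h import *
go([.558,-.054,.022],.0997)
snap('side','s1.png',(150,100,350,260),4)"
```

```text
turn [-0.01  0.09 -0.18] shift [ -0.4  -2.6 157.3] t 2.98 F [-0.02  0.19  0.59] w 0.0942
```

View pics/s1.png

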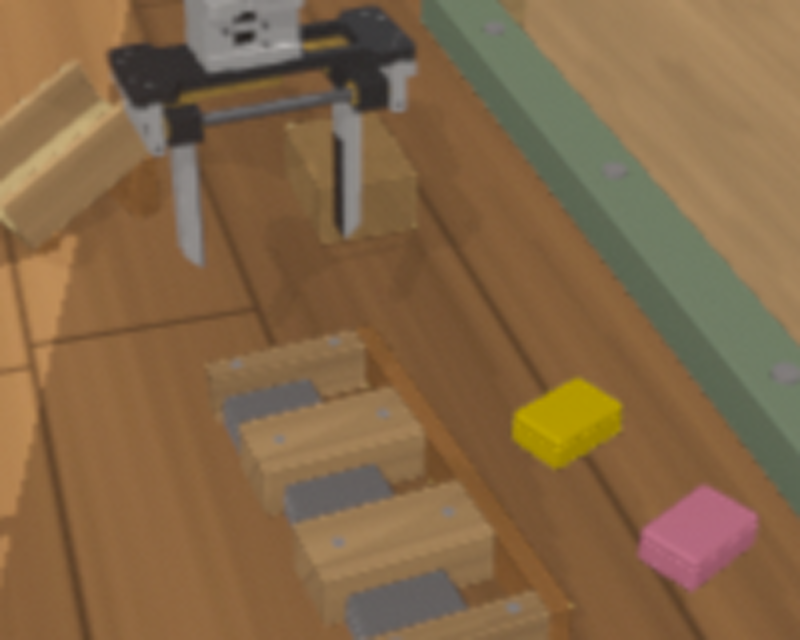

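Emit:
drive_tool(
  increments=[
    [[0,0,-0.2],[0,-2.6,20],1],
    [[0,0,0],[0,0,40],1],
    [[0,0,0],[0,0,40],1],
    [[0,0,0],[0,0,12],1],
    [[0,0,0],[0,0,0],1],
  ],
)

```text
time_s: 3.65
ee_pos: [0.5576, -0.051, 0.0689]
eef_rot: [-3.141, 0.0, 0.104]
force: [-0.3, 0.1, 0.0]
grip_width: 0.0938
```

```bash
python3 -c "
from h import *
go([.558,-.054,.022],.0997)
snap('side','s2.png',(180,150,280,250),6);snap('top','t2.png',(215,160,355,235),5.5)"
```

```text
turn [-0.01  0.01  0.24] shift [ 0.1  3.  46.9] t 3.65 F [-0.26  0.08  0.02] w 0.0938
```

View pics/s2.png

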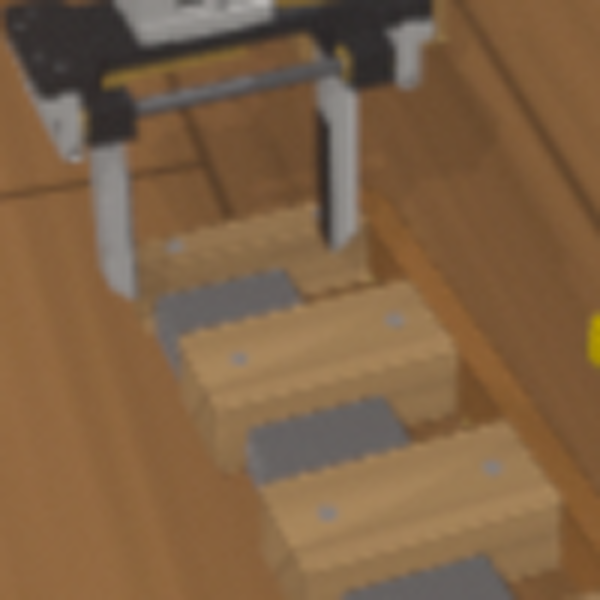

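View pics/t2.png

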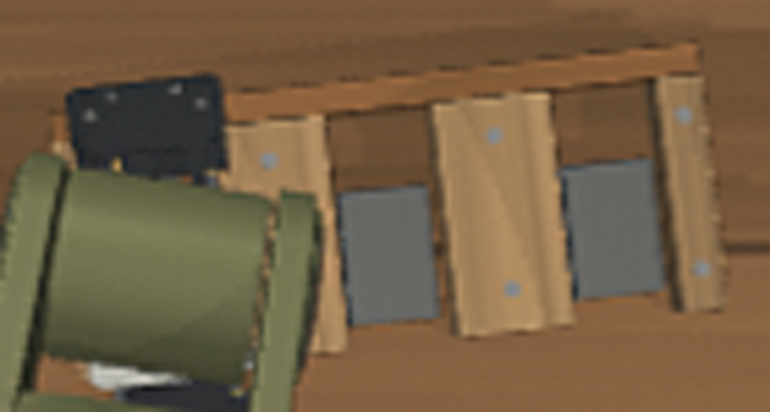

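Emit:
drive_tool(
  increments=[
    [[0,0,0.2],[0,2,20],1],
    [[0,0,0],[0,0,10],1],
    [[0,0,0],[0,0,0],1],
  ],
)

```text
time_s: 4.12
ee_pos: [0.5579, -0.0535, 0.0387]
eef_rot: [-3.142, 0.0, 0.1]
force: [1.1, 0.2, 0.5]
grip_width: 0.0935
```

```bash
python3 -c "
from h import *
go([.558,-.054,.022],.0997)
o=ctrl.get_obs();print(o['ee_pos'],o['joint_vel'].round(3))
snap('side','s3.png',(180,150,280,250),6);
o=ctrl.get_obs();print(o['ee_pos'],o['joint_vel'].round(3))
for z in (.021,): 
  for s in (-.033,.033): print(proj('side',(.558+s*.995-.0,-.054+s*.1-.0,z)))"
```

```text
turn [-0.    0.01  0.  ] shift [ 0.   0.5 16.7] t 4.12 F [1.08 0.24 0.47] w 0.0935
[ 0.55792021 -0.05353989  0.03865588] [ 0.    -0.012 -0.01  -0.001  0.009 -0.001]
[ 0.55815188 -0.05355923  0.03907165] [ 0.    -0.007 -0.005 -0.001 -0.001  0.001]
[207.43427403 205.69400266]
[229.53067003 200.30776024]
```

View pics/s3.png

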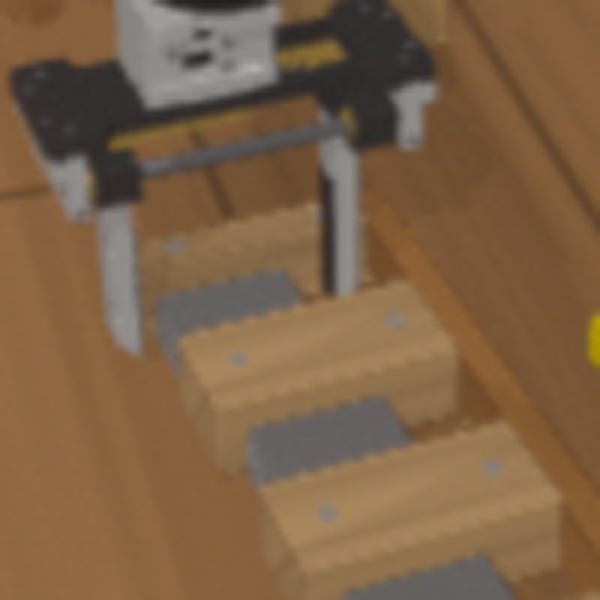

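Emit:
drive_tool(
  increments=[
    [[0,0,0],[0,0,9],1],
    [[0,0,0],[0,0,9],1],
    [[0,0,0],[0,0,0],1],
  ],
)

```text
time_s: 4.55
ee_pos: [0.5574, -0.0535, 0.0196]
eef_rot: [-3.141, 0.001, 0.1]
force: [-0.8, 0.2, 0.8]
grip_width: 0.0937
```

Emit:
drive_tool(
  increments=[
    [[0,0,0],[0,0,0],0.6],
    [[0,0,0],[0,0,0],0.6],
    [[0,0,0],[0,0,0],0.6],
    [[0,0,0],[0,0,0],0.6],
  ],
  squeeze=10,
)

```text
time_s: 5.05
ee_pos: [0.558, -0.0536, 0.0206]
eef_rot: [3.141, -0.0, 0.1]
force: [0.4, -0.4, 0.3]
grip_width: 0.0655
```

Emit:
drive_tool(
  increments=[
    [[0,0,0],[0,0,0.5],0.6],
    [[0,0,0],[-5,0,0],0.6],
    [[0,0,0],[-5,0,0],0.6],
  ],
)

```text
time_s: 5.42
ee_pos: [0.5486, -0.0547, 0.0206]
eef_rot: [3.141, -0.002, 0.1]
force: [3.6, 1.8, 5.4]
grip_width: 0.0659
```

Emit:
drive_tool(
  increments=[
    [[0,0,0],[-5,0,0],0.6],
    [[0,0,0],[-5,0,0],0.6],
  ],
)

```text
time_s: 5.68
ee_pos: [0.5386, -0.0557, 0.0206]
eef_rot: [3.141, -0.002, 0.1]
force: [3.3, 0.8, 5.8]
grip_width: 0.0658
```

Emit:
drive_tool(
  increments=[
    [[0,0,0],[-5,0,0],0.6],
    [[0,0,0],[-5,0,0],0.6],
  ],
)

```text
time_s: 5.92
ee_pos: [0.5286, -0.0567, 0.0206]
eef_rot: [3.141, -0.002, 0.1]
force: [3.7, 0.5, 5.3]
grip_width: 0.0663
```

Emit:
drive_tool(
  increments=[
    [[0,0,0],[-5,0,0],0.6],
    [[0,0,0],[-5,0,0],0.6],
    [[0,0,0],[-5,0,0],0.6],
  ],
)

```text
time_s: 6.3
ee_pos: [0.5137, -0.0582, 0.0206]
eef_rot: [3.141, -0.002, 0.1]
force: [4.6, -0.3, 5.9]
grip_width: 0.0659
```

Emit:
drive_tool(
  increments=[
    [[0,0,0],[-5,0,0],0.6],
    [[0,0,0],[-5,0,0],0.6],
    [[0,0,0],[-5,0,0],0.6],
  ],
)

```text
time_s: 6.68
ee_pos: [0.4988, -0.0597, 0.0206]
eef_rot: [3.141, -0.002, 0.1]
force: [3.7, 0.4, 6.0]
grip_width: 0.066
```

Emit:
drive_tool(
  increments=[
    [[0,0,0],[-5,0,0],0.6],
    [[0,0,0],[-5,0,0],0.6],
    [[0,0,0],[-5,0,0],0.6],
  ],
)

```text
time_s: 7.05
ee_pos: [0.4839, -0.0612, 0.0206]
eef_rot: [3.141, -0.002, 0.1]
force: [4.8, -0.0, 6.4]
grip_width: 0.0661
```

Emit:
drive_tool(
  increments=[
    [[0,0,0],[-5,0,0],0.6],
    [[0,0,0],[-5,0,0],0.6],
  ],
)

```text
time_s: 7.3
ee_pos: [0.474, -0.0622, 0.0206]
eef_rot: [3.141, -0.002, 0.1]
force: [3.9, 0.2, 6.3]
grip_width: 0.0659
```

Emit:
drive_tool(
  increments=[
    [[0,0,0],[0,0,0],0.6],
    [[0,0,0],[0,0,0],0.6],
  ],
)

```text
time_s: 7.55
ee_pos: [0.4735, -0.0622, 0.0205]
eef_rot: [3.141, -0.001, 0.1]
force: [-1.9, -0.8, 9.5]
grip_width: 0.0657
```

Emit:
drive_tool(
  increments=[
    [[0,0,0],[0,0,0],1],
    [[0,0,0],[0,0,0],1],
    [[0,0,0],[0,0,0],1],
  ],
)

```text
time_s: 7.92
ee_pos: [0.4732, -0.062, 0.0198]
eef_rot: [-3.141, 0.0, 0.1]
force: [-0.4, -0.1, 0.3]
grip_width: 0.0917
```

```bash
python3 -c "
from h import *
d=np.array([np.cos(.0997),np.sin(.0997)])
o=ctrl.get_obs();print('rack frame x',(o['ee_pos'][:2]-RACK[:2])@d)
go([.5775,-.159,.105],.0997)
snap('side','s4.png',(160,150,280,250),6)"
```

```text
rack frame x -0.0902268472969242
turn [-0.01  0.02  0.  ] shift [ 94.2 106.9 -85.2] t 7.92 F [-0.38 -0.13  0.29] w 0.0917
```

View pics/s4.png

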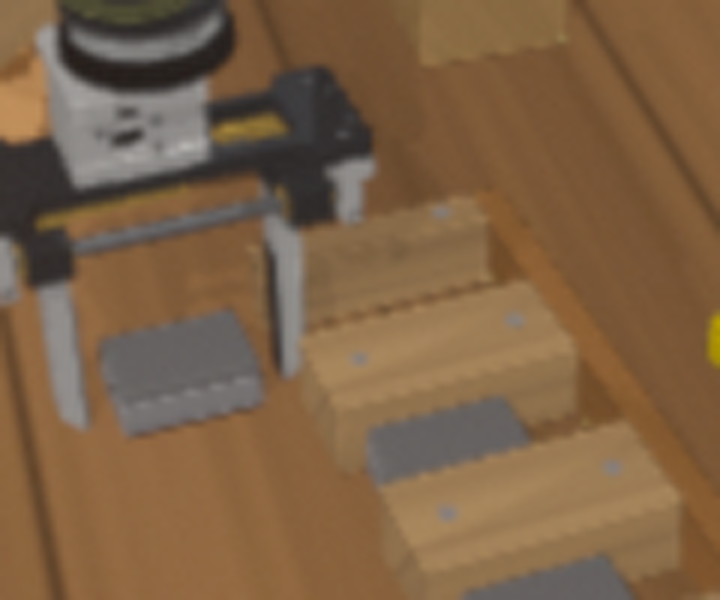

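Block L is lying out in front, straight. Next is the middle one.

Emit:
drive_tool(
  increments=[
    [[0,0,0],[0,0,-40],1],
    [[0,0,0],[0,0,-45],1],
    [[0,0,0],[31.4,35.6,0],1],
    [[0,0,0],[31.4,35.6,0],1],
    [[0,0,0],[31.4,35.6,0],1],
    [[0,0,0],[0,0,0],1],
    [[0,0,0],[0,0,30],1],
    [[0,0,0],[0,0,30],1],
    [[0,0,0],[0,0,0],1],
  ],
)

```text
time_s: 9.1
ee_pos: [0.5761, -0.158, 0.0431]
eef_rot: [-3.14, 0.004, 0.1]
force: [0.1, -0.7, -0.3]
grip_width: 0.0942
```

```bash
python3 -c "
from h import *
go([.5775,-.159,.0206],.0997)
snap('side','s5.png',(190,160,290,260),6)"
```

```text
turn [-0.11  0.23  0.02] shift [ 1.3  1.1 22.5] t 9.1 F [ 0.13 -0.69 -0.26] w 0.0942
```

View pics/s5.png

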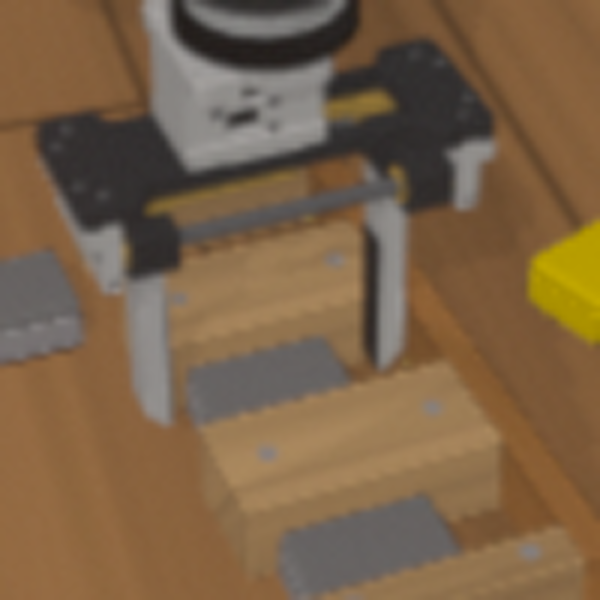

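Both fingers stand clear of the block ends. I'll lower, settle, close, and use the same sliding protocol.

Emit:
drive_tool(
  increments=[
    [[0,0,0],[0.5,1,10],1],
    [[0,0,0],[0,0,10],1],
    [[0,0,0],[0,0,0],1],
  ],
)

```text
time_s: 9.52
ee_pos: [0.5779, -0.1598, 0.0243]
eef_rot: [-3.141, 0.001, 0.1]
force: [0.4, 1.1, 0.4]
grip_width: 0.094
```

Emit:
drive_tool(
  increments=[
    [[0,0,0],[0,0,0],0.6],
    [[0,0,0],[0,0,0],0.6],
    [[0,0,0],[0,0,0],0.6],
    [[0,0,0],[0,0,0],0.6],
  ],
  squeeze=10,
)

```text
time_s: 10.02
ee_pos: [0.5783, -0.1599, 0.0251]
eef_rot: [3.141, -0.0, 0.1]
force: [-1.2, -0.5, 1.5]
grip_width: 0.066
```

Emit:
drive_tool(
  increments=[
    [[0,0,0],[0,0,0.5],0.6],
    [[0,0,0],[-5,0,0],0.6],
    [[0,0,0],[-5,0,0],0.6],
  ],
)

```text
time_s: 10.4
ee_pos: [0.5689, -0.161, 0.0252]
eef_rot: [3.141, -0.002, 0.1]
force: [4.3, 0.2, 5.3]
grip_width: 0.066
```

Emit:
drive_tool(
  increments=[
    [[0,0,0],[-5,0,0],0.6],
    [[0,0,0],[-5,0,0],0.6],
    [[0,0,0],[-5,0,0],0.6],
  ],
)

```text
time_s: 10.78
ee_pos: [0.5539, -0.1626, 0.0252]
eef_rot: [3.141, -0.002, 0.1]
force: [3.8, 1.1, 5.5]
grip_width: 0.0661
```

Emit:
drive_tool(
  increments=[
    [[0,0,0],[-5,0,0],0.6],
    [[0,0,0],[-5,0,0],0.6],
    [[0,0,0],[-5,0,0],0.6],
  ],
)

```text
time_s: 11.15
ee_pos: [0.539, -0.1641, 0.0251]
eef_rot: [3.141, -0.002, 0.1]
force: [3.8, -0.3, 6.0]
grip_width: 0.0659
```

Emit:
drive_tool(
  increments=[
    [[0,0,0],[-5,0,0],0.6],
    [[0,0,0],[-5,0,0],0.6],
    [[0,0,0],[-5,0,0],0.6],
  ],
)

```text
time_s: 11.52
ee_pos: [0.524, -0.1656, 0.0251]
eef_rot: [3.141, -0.002, 0.1]
force: [3.9, 1.3, 6.2]
grip_width: 0.066
```

Emit:
drive_tool(
  increments=[
    [[0,0,0],[-5,0,0],0.6],
    [[0,0,0],[-5,0,0],0.6],
    [[0,0,0],[-5,0,0],0.6],
    [[0,0,0],[-5,0,0],0.6],
  ],
)

```text
time_s: 12.02
ee_pos: [0.5042, -0.1676, 0.0251]
eef_rot: [3.141, -0.002, 0.1]
force: [4.2, -0.9, 5.2]
grip_width: 0.0657
```

Emit:
drive_tool(
  increments=[
    [[0,0,0],[-5,0,0],0.6],
    [[0,0,0],[-5,0,0],0.6],
    [[0,0,0],[-5,0,0],0.6],
    [[0,0,0],[-5,0,0],0.6],
  ],
)

```text
time_s: 12.52
ee_pos: [0.4843, -0.1696, 0.0251]
eef_rot: [3.141, -0.002, 0.1]
force: [2.9, 0.9, 5.8]
grip_width: 0.0657
```

Emit:
drive_tool(
  increments=[
    [[0,0,0],[0,0,0],0.6],
    [[0,0,0],[0,0,0],0.6],
  ],
)

```text
time_s: 12.78
ee_pos: [0.4838, -0.1696, 0.0251]
eef_rot: [3.141, -0.001, 0.1]
force: [-2.8, -0.5, 9.0]
grip_width: 0.0659
```

Emit:
drive_tool(
  increments=[
    [[0,0,0],[0,0,0],1],
    [[0,0,0],[0,0,0],1],
    [[0,0,0],[0,0,0],1],
  ],
)

```text
time_s: 13.15
ee_pos: [0.4836, -0.1693, 0.0243]
eef_rot: [-3.141, 0.0, 0.1]
force: [-0.1, -0.5, 0.7]
grip_width: 0.0925
```

```bash
python3 -c "
from h import *
d=np.array([np.cos(.0997),np.sin(.0997)])
o=ctrl.get_obs();print('rack frame x',(o['ee_pos'][:2]-RACK[:2])@d)
go([.5898,-.2684,.105],.0997)
"
```

```text
rack frame x -0.09053574080530911
turn [-0.01  0.02 -0.  ] shift [ 95.8 109.2 -80.7] t 13.15 F [-0.07 -0.46  0.66] w 0.0925
```

Emit:
drive_tool(
  increments=[
    [[0,0,0],[0,0,-40],1],
    [[0,0,0],[0,0,-41],1],
    [[0,0,0],[31.9,36.4,0],1],
    [[0,0,0],[31.9,36.4,0],1],
    [[0,0,0],[31.9,36.4,0],1],
    [[0,0,0],[0,0,0],1],
    [[0,0,0],[0,0,30],1],
    [[0,0,0],[0,0,30],1],
    [[0,0,0],[0,0,0],1],
    [[0,0,0],[0,0,0],1],
  ],
)

```text
time_s: 14.4
ee_pos: [0.5901, -0.2684, 0.0469]
eef_rot: [3.141, -0.001, 0.1]
force: [-0.7, 0.9, 0.1]
grip_width: 0.0936
```

```bash
python3 -c "
from h import *
go([.5898,-.2684,.0206],.0997)
snap('side','s6.png',(200,170,300,280),6)"
```

```text
turn [ 0.04 -0.06  0.01] shift [-0.3 -0.1 26.3] t 14.4 F [-0.73  0.87  0.06] w 0.0936
```

View pics/s6.png

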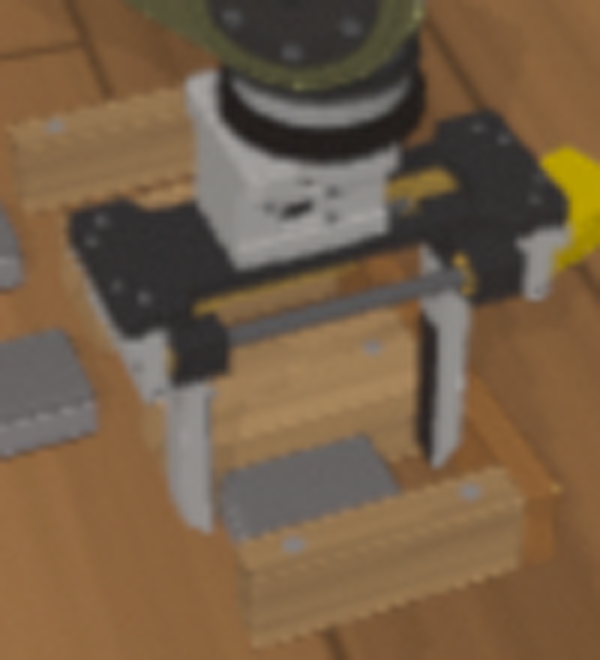

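Emit:
drive_tool(
  increments=[
    [[0,0,0],[0,0,12],1],
    [[0,0,0],[0,0,12],1],
    [[0,0,0],[0,0,0],1],
  ],
)

```text
time_s: 14.82
ee_pos: [0.5892, -0.2681, 0.02]
eef_rot: [-3.14, 0.002, 0.1]
force: [-0.3, 0.6, 0.4]
grip_width: 0.0941
```

Emit:
drive_tool(
  increments=[
    [[0,0,0],[0,0,0],0.6],
    [[0,0,0],[0,0,0],0.6],
    [[0,0,0],[0,0,0],0.6],
    [[0,0,0],[0,0,0],0.6],
  ],
  squeeze=10,
)

```text
time_s: 15.32
ee_pos: [0.5899, -0.2685, 0.0217]
eef_rot: [3.141, -0.0, 0.1]
force: [-1.0, 0.1, 1.9]
grip_width: 0.066
```

Emit:
drive_tool(
  increments=[
    [[0,0,0],[0,0,0.5],0.6],
    [[0,0,0],[-5,0,0],0.6],
    [[0,0,0],[-5,0,0],0.6],
  ],
)

```text
time_s: 15.7
ee_pos: [0.5807, -0.2696, 0.0218]
eef_rot: [3.14, -0.003, 0.1]
force: [4.9, 0.9, 3.8]
grip_width: 0.0657
```

Emit:
drive_tool(
  increments=[
    [[0,0,0],[-5,0,0],0.6],
    [[0,0,0],[-5,0,0],0.6],
    [[0,0,0],[-5,0,0],0.6],
  ],
)

```text
time_s: 16.08
ee_pos: [0.5657, -0.2711, 0.0217]
eef_rot: [3.14, -0.003, 0.1]
force: [5.3, 0.5, 3.6]
grip_width: 0.0659
```

Emit:
drive_tool(
  increments=[
    [[0,0,0],[-5,0,0],0.6],
    [[0,0,0],[-5,0,0],0.6],
    [[0,0,0],[-5,0,0],0.6],
  ],
)

```text
time_s: 16.45
ee_pos: [0.5508, -0.2727, 0.0217]
eef_rot: [3.14, -0.003, 0.1]
force: [5.5, -0.0, 2.5]
grip_width: 0.066
```

Emit:
drive_tool(
  increments=[
    [[0,0,0],[-5,0,0],0.6],
    [[0,0,0],[-5,0,0],0.6],
    [[0,0,0],[-5,0,0],0.6],
  ],
)

```text
time_s: 16.82
ee_pos: [0.5359, -0.2742, 0.0217]
eef_rot: [3.14, -0.003, 0.1]
force: [6.0, 1.7, 3.8]
grip_width: 0.0658
```

Emit:
drive_tool(
  increments=[
    [[0,0,0],[-5,0,0],0.6],
    [[0,0,0],[-5,0,0],0.6],
    [[0,0,0],[-5,0,0],0.6],
    [[0,0,0],[-5,0,0],0.6],
  ],
)

```text
time_s: 17.32
ee_pos: [0.516, -0.2762, 0.0217]
eef_rot: [3.14, -0.003, 0.1]
force: [5.4, -0.3, 4.0]
grip_width: 0.0659
```

Emit:
drive_tool(
  increments=[
    [[0,0,0],[0,0,1],0.6],
    [[0,0,0],[-5,0,0],0.6],
    [[0,0,0],[-5,0,0],0.6],
  ],
  squeeze=30,
)

```text
time_s: 17.7
ee_pos: [0.5072, -0.2776, 0.0218]
eef_rot: [3.139, -0.005, 0.1]
force: [9.4, 0.7, 9.0]
grip_width: 0.0659
```

Emit:
drive_tool(
  increments=[
    [[0,0,0],[-5,0,0],0.6],
    [[0,0,0],[-5,0,0],0.6],
  ],
)

```text
time_s: 17.95
ee_pos: [0.4972, -0.2786, 0.0218]
eef_rot: [3.138, -0.005, 0.1]
force: [10.4, 1.2, 9.2]
grip_width: 0.0658
```

Emit:
drive_tool(
  increments=[
    [[0,0,0],[-5,0,0],0.6],
    [[0,0,0],[-5,0,0],0.6],
  ],
)

```text
time_s: 18.2
ee_pos: [0.4873, -0.2797, 0.0218]
eef_rot: [3.138, -0.005, 0.1]
force: [8.8, 0.7, 10.1]
grip_width: 0.0659
```

Emit:
drive_tool(
  increments=[
    [[0,0,0],[0,0,0],0.6],
    [[0,0,0],[0,0,0],1],
    [[0,0,0],[0,0,0],1],
    [[0,0,0],[0,0,0],1],
  ],
  squeeze=10,
)

```text
time_s: 18.7
ee_pos: [0.4851, -0.2788, 0.0196]
eef_rot: [-3.141, 0.001, 0.1]
force: [0.3, -0.6, 1.0]
grip_width: 0.0922
```

Emit:
drive_tool(
  increments=[
    [[0,0,0],[0,0,-40],1],
    [[0,0,0],[0,0,-50],1],
    [[0,0,0],[0,0,-50],1],
    [[0,0,10],[0,0,0],1],
    [[0,0,10],[0,0,0],1],
    [[0,0,10],[0,0,0],1],
    [[0,0,10],[0,0,0],1],
    [[0,0,10],[0,0,0],1],
    [[0,0,10],[0,0,0],1],
    [[0,0,10],[0,0,0],1],
    [[0,0,10],[0,0,0],1],
    [[0,0,10],[0,0,0],1],
    [[0,0,0],[0,0,0],1],
  ],
)

```text
time_s: 20.32
ee_pos: [0.4853, -0.2789, 0.1597]
eef_rot: [3.141, 0.0, -1.47]
force: [-0.3, -0.4, -0.9]
grip_width: 0.0943
```

```bash
python3 -c "
from h import *
go([.487,-.2797,.0206],.0997-np.pi/2)
snap('side','s7.png',(140,150,300,300),5);snap('top','t7.png',(200,150,360,270),5)"
```

```text
turn [0.02 0.01 0.06] shift [  1.   -1.7 139.1] t 20.32 F [-0.25 -0.41 -0.95] w 0.0943
```

View pics/s7.png

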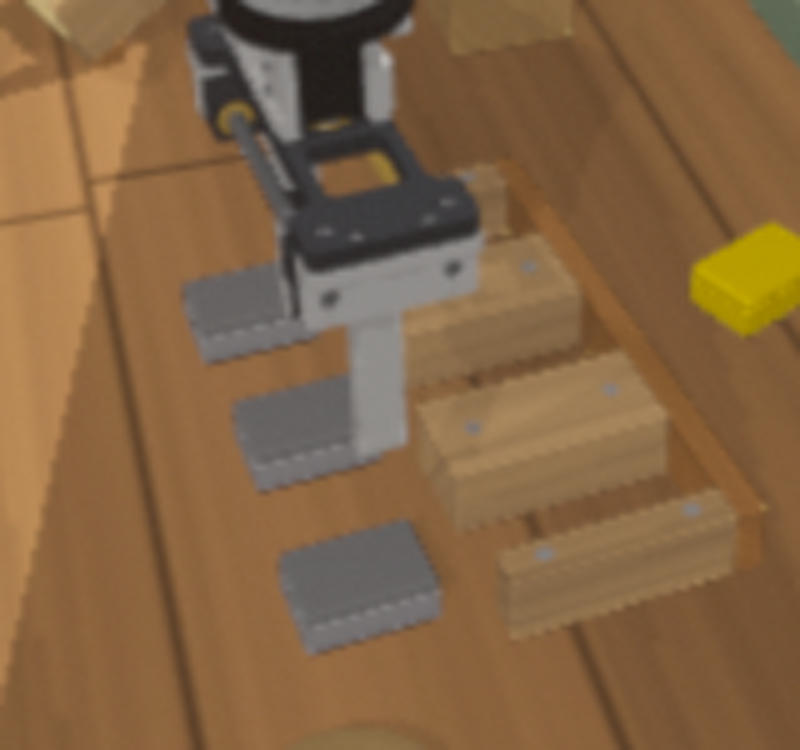

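View pics/t7.png

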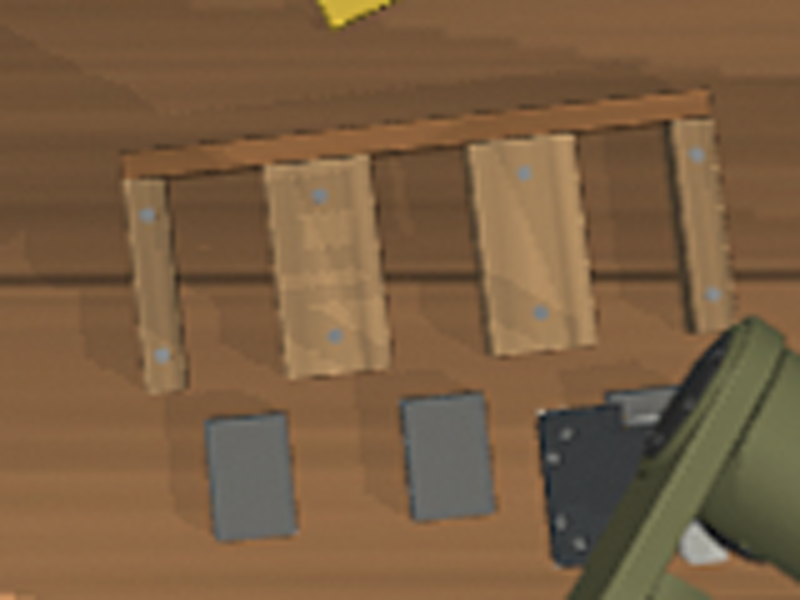

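```bash
python3 -c "
from h import *
c=[(280,548),(408,521),(437,592),(303,620)]
w=np.array([px('side',140+u/5-.4,150+v/5-.4,.028) for u,v in c]);print(w.mean(0),w.round(4))
go([.487,-.279,.023],.0997-np.pi/2)
"
```

```text
[ 0.48620891 -0.2818326   0.028     ] [[ 0.4542 -0.2582  0.028 ]
 [ 0.5164 -0.2578  0.028 ]
 [ 0.5184 -0.3059  0.028 ]
 [ 0.4559 -0.3054  0.028 ]]
turn [0.01 0.01 0.24] shift [  0.3  -1.7 136.8] t 20.43 F [-0.37 -0.19 -0.76] w 0.0941
```

Emit:
drive_tool(
  increments=[
    [[0,0,0],[1,-1.5,40],1],
    [[0,0,0],[0,0,40],1],
    [[0,0,0],[0,0,30],1],
    [[0,0,0],[0,0,0],1],
    [[0,0,0],[0,0,13],1],
    [[0,0,0],[0,0,13.5],1],
    [[0,0,0],[0,0,0],1],
    [[0,0,0],[0,0,0],1],
  ],
)

```text
time_s: 21.42
ee_pos: [0.4872, -0.2799, 0.0238]
eef_rot: [-3.141, -0.0, -1.471]
force: [0.2, -0.1, 0.2]
grip_width: 0.0937
```

Emit:
drive_tool(
  increments=[
    [[0,0,0],[0,0,0],0.4],
    [[0,0,0],[0,0,0],0.4],
    [[0,0,0],[0,0,0],0.4],
    [[0,0,0],[0,0,0],0.4],
    [[0,0,0],[0,0,0],0.4],
    [[0,0,0],[0,0,0],0.4],
  ],
  squeeze=30,
)

```text
time_s: 22.18
ee_pos: [0.487, -0.2797, 0.0235]
eef_rot: [3.142, 0.0, -1.471]
force: [0.2, 0.4, 0.8]
grip_width: 0.0447
```

```bash
python3 -c "
from h import *
go([.487,-.279,.0206],.0997-np.pi/2)
snap('side','s8.png',(140,180,300,300),5)"
```

```text
turn [ 0.    0.01 -0.  ] shift [-0.7 -0.1  2.9] t 22.18 F [0.2  0.44 0.81] w 0.0447
```

View pics/s8.png

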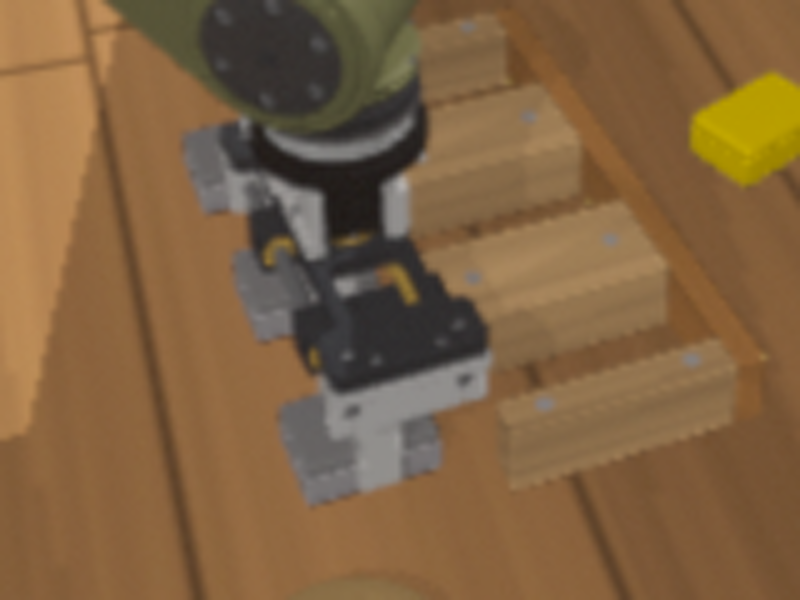

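Emit:
drive_tool(
  increments=[
    [[0,0,0],[0,0,-10],0.4],
    [[0,0,0],[0,0,-30],0.4],
    [[0,0,0],[0,0,-50],0.4],
    [[0,0,0],[0,0,-50],0.4],
    [[0,0,0],[0,0,-40],0.4],
    [[0,0,0],[0,0,0],0.4],
    [[0,0,0],[0,0,0],0.4],
  ],
)

```text
time_s: 23.1
ee_pos: [0.4864, -0.2794, 0.2018]
eef_rot: [3.14, 0.001, -1.471]
force: [-0.9, -0.1, -5.3]
grip_width: 0.0447
```

Emit:
drive_tool(
  increments=[
    [[0,0,-9.56],[0,0,0],0.4],
    [[0,0,-9.56],[0,0,0],0.4],
    [[0,0,-9.56],[0,0,0],0.4],
    [[0,0,-9.56],[0,0,0],0.4],
    [[0,0,-9.56],[0,0,0],0.4],
    [[0,0,-9.56],[0,0,0],0.4],
    [[0,0,-9.56],[0,0,0],0.4],
    [[0,0,-9.56],[0,0,0],0.4],
    [[0,0,-9.56],[0,0,0],0.4],
    [[0,0,-9.56],[0,0,0],0.4],
    [[0,0,-9.56],[0,0,0],0.4],
    [[0,0,0],[0,0,0],0.4],
  ],
)

```text
time_s: 24.6
ee_pos: [0.4864, -0.2794, 0.2015]
eef_rot: [-3.139, 0.002, 0.363]
force: [-0.2, 0.3, -5.0]
grip_width: 0.0452
```

```bash
cat >> h.py <<'E'
PSI=.3651; C=np.array([.4566,.3016,.045]); a=np.radians(24)
bx=np.array([np.cos(a)*np.cos(PSI),np.cos(a)*np.sin(PSI),np.sin(a)]); n=np.array([-np.sin(a)*np.cos(PSI),-np.sin(a)*np.sin(PSI),np.cos(a)])
RB=R.from_matrix(np.column_stack([bx,-np.cross(n,bx),-n]))
E
python3 -c "
from h import *
P=C+n*(.0237+.09); print(P)
go(P,PSI); go([P[0],P[1],.21],PSI); go(P,Rt=RB)"
```

```text
[0.4134022  0.28508822 0.14887012]
turn [-0.15  0.11 -0.11] shift [ 133.3 -553.4   52.6] t 24.6 F [-0.16  0.31 -5.01] w 0.0452
turn [-0.15  0.11 -0.11] shift [ 133.3 -553.4   -8.5] t 24.6 F [-0.16  0.31 -5.01] w 0.0452
turn [-0.13 24.11 -0.14] shift [ 100.4 -553.4  102.3] t 24.6 F [-0.16  0.31 -5.01] w 0.0452
```

Emit:
drive_tool(
  increments=[
    [[0,0,0],[11.1,-46.1,-0.7],0.4],
    [[0,0,0],[11.1,-46.1,-0.7],0.4],
    [[0,0,0],[11.1,-46.1,-0.7],0.4],
    [[0,0,0],[11.1,-46.1,-0.7],0.4],
    [[0,0,0],[11.1,-46.1,-0.7],0.4],
    [[0,0,0],[11.1,-46.1,-0.7],0.4],
    [[0,0,0],[11.1,-46.1,-0.7],0.4],
    [[0,0,0],[11.1,-46.1,-0.7],0.4],
    [[0,0,0],[11.1,-46.1,-0.7],0.4],
    [[0,0,0],[11.1,-46.1,-0.7],0.4],
    [[0,0,0],[11.1,-46.1,-0.7],0.4],
    [[0,0,0],[11.1,-46.1,-0.7],0.4],
    [[0,0,0],[0,0,0],0.4],
    [[0,6,0],[0,0,0],0.4],
    [[0,6,0],[0,0,0],0.4],
    [[0,6,0],[0,0,0],0.4],
    [[0,6,0],[0,0,0],0.4],
    [[0,0,0],[0,0,0],0.4],
    [[0,0,0],[0,0,0],0.4],
  ],
)

```text
time_s: 26.98
ee_pos: [0.4145, 0.2843, 0.2118]
eef_rot: [-3.141, -0.417, 0.362]
force: [0.7, -0.6, -5.2]
grip_width: 0.045
```

```bash
python3 -c "
from h import *
P=C+n*(.0237+.09)
go(P,Rt=RB)
snap('side','s9.png',(100,50,260,170),5);snap('top','t9.png',(60,190,200,320),4.5)"
```

```text
turn [ 0.04  0.14 -0.14] shift [-26.3  -1.2  57.1] t 26.98 F [ 0.74 -0.56 -5.24] w 0.045
```

View pics/s9.png

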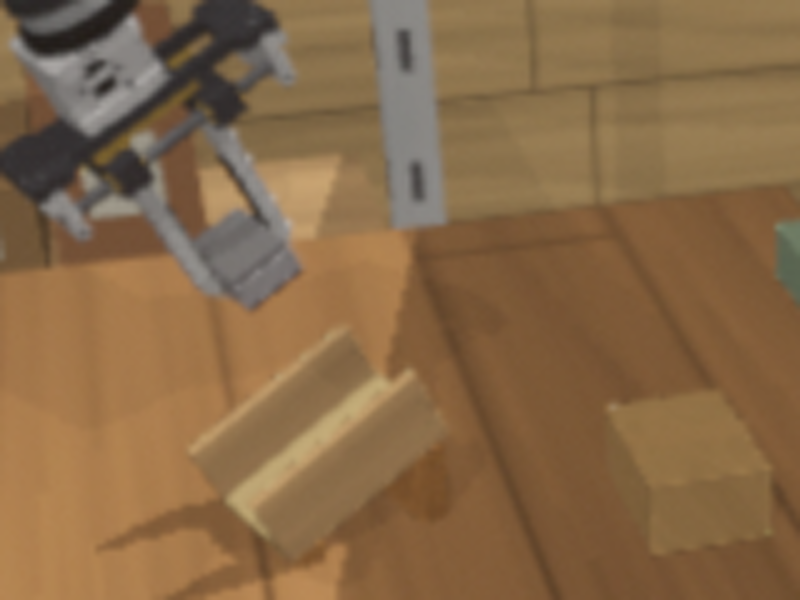

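View pics/t9.png

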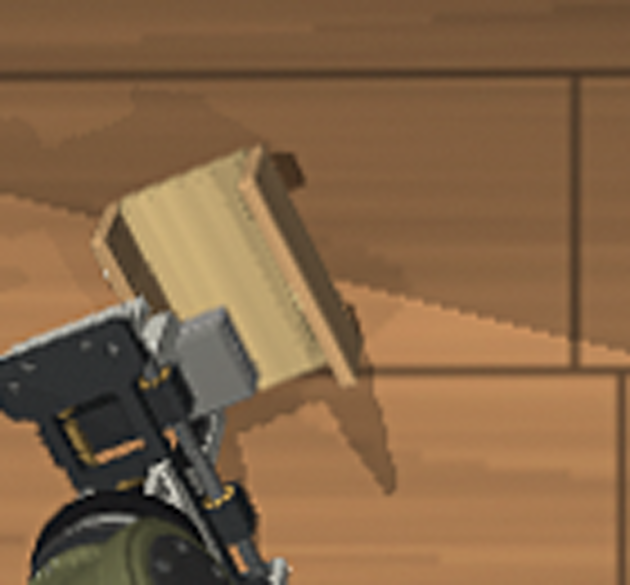

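Emit:
drive_tool(
  increments=[
    [[0,0,0],[-13,-0.6,28.5],0.4],
    [[0,0,0],[-13.3,-0.6,28.5],0.4],
    [[0,0,0],[0,0,20],0.4],
    [[0,0,0],[0,0,18],0.4],
    [[0,0,0],[0,0,0],0.4],
    [[0,0,0],[0,0,0],0.4],
    [[0,0,0],[0,0,0],0.4],
  ],
)

```text
time_s: 27.95
ee_pos: [0.4277, 0.291, 0.1152]
eef_rot: [-3.141, -0.42, 0.364]
force: [0.4, 0.5, -4.4]
grip_width: 0.0448
```

```bash
python3 -c "
from h import *
P=C+n*(.0237)
go(P,Rt=RB)
snap('side','s10.png',(120,80,220,160),7);snap('top','t10.png',(60,190,160,300),5.4)
o=ctrl.get_obs();Rc=R.from_euler('xyz',o['eef_rot'])
for m in('side','top'):
  for s in (-1,1):
    q=proj(m,o['ee_pos']+Rc.apply([0,.033*s,-.004])); print(m,q, )
"
```

```text
turn [ 0.01 -0.06 -0.05] shift [-0.5  0.4 52.9] t 27.95 F [ 0.38  0.49 -4.44] w 0.0448
side [149.60010287 121.07909469]
side [158.80701864 128.34252284]
top [ 95.64175933 270.90350078]
top [120.18371999 261.4151387 ]
```

View pics/s10.png

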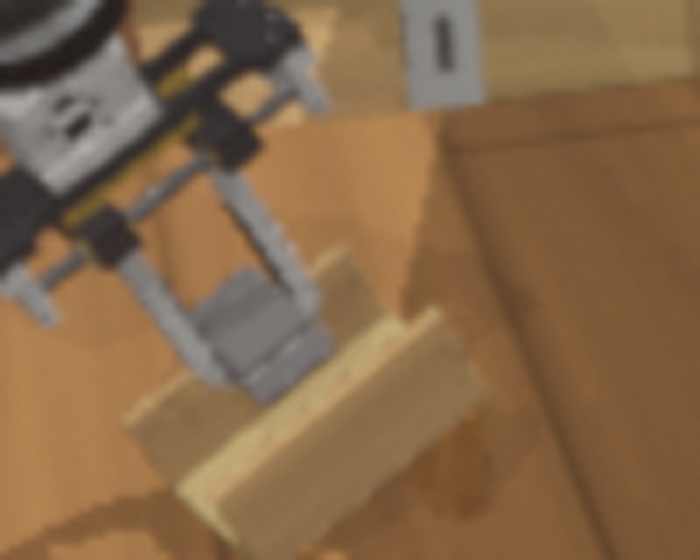

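View pics/t10.png

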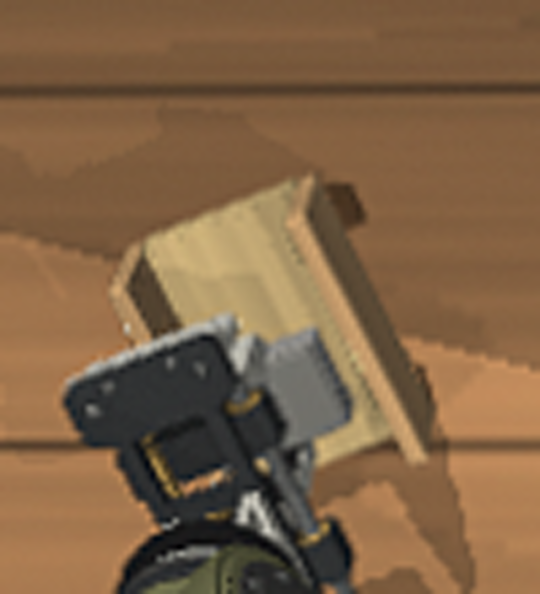

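```bash
python3 -c "
from h import *
crop('t10.png','t10c.png',(90,235,145,285),14)
crop('s10.png','s10c.png',(135,105,195,160),12)
o=ctrl.get_obs();Rc=R.from_euler('xyz',o['eef_rot'])
for m,x0,y0,k in(('side',135,105,12),('top',90,235,14)):
  for x in(.0225,-.0225):
   for y in (-.033,.033):
    for z in (-.0043,.0237):
     q=proj(m,o['ee_pos']+Rc.apply([x,y,z])); print(m,x,y,z,((q+.5-[x0,y0])*k).round(0))
"
```

```text
side 0.0225 -0.033 -0.0043 [243. 148.]
side 0.0225 -0.033 0.0237 [291. 220.]
side 0.0225 0.033 -0.0043 [355. 234.]
side 0.0225 0.033 0.0237 [403. 306.]
side -0.0225 -0.033 -0.0043 [118. 248.]
side -0.0225 -0.033 0.0237 [168. 319.]
side -0.0225 0.033 -0.0043 [226. 338.]
side -0.0225 0.033 0.0237 [277. 409.]
top 0.0225 -0.033 -0.0043 [ 30. 406.]
top 0.0225 -0.033 0.0237 [ 54. 336.]
top 0.0225 0.033 -0.0043 [375. 272.]
top 0.0225 0.033 0.0237 [393. 205.]
top -0.0225 -0.033 -0.0043 [141. 613.]
top -0.0225 -0.033 0.0237 [163. 540.]
top -0.0225 0.033 -0.0043 [483. 482.]
top -0.0225 0.033 0.0237 [498. 411.]
```

View pics/t10c.png

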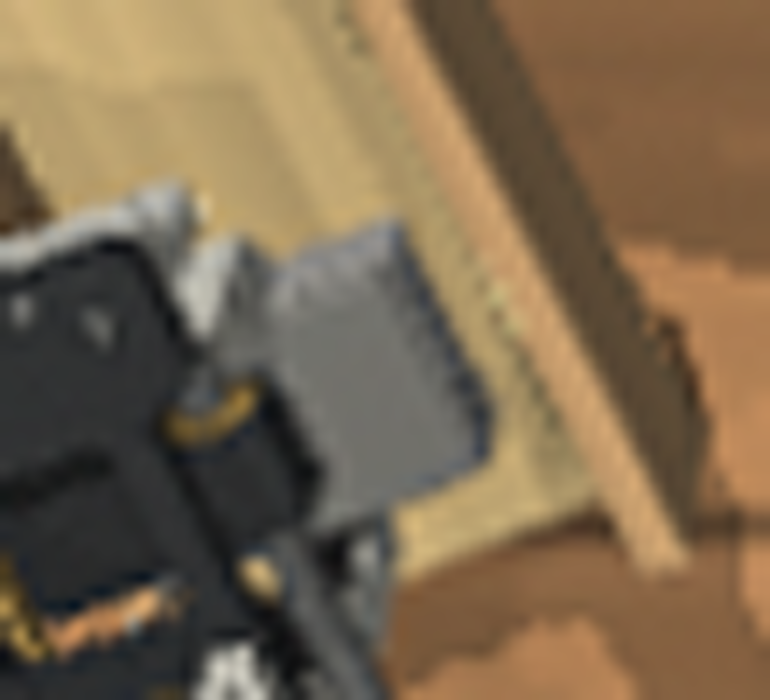

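View pics/s10c.png

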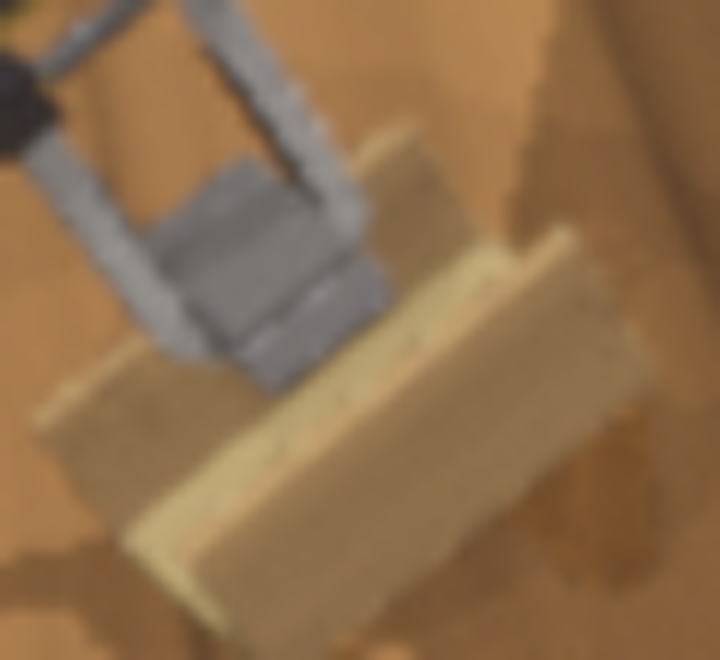

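Emit:
drive_tool(
  increments=[
    [[0,0,0],[-0.5,0,15],0.4],
    [[0,0,0],[0,0,15],0.4],
    [[0,0,0],[0,0,12],0.4],
    [[0,0,0],[0,0,3],0.4],
    [[0,0,0],[0,0,0],0.4],
    [[0,0,0],[0,0,0],0.4],
  ],
)

```text
time_s: 28.8
ee_pos: [0.4443, 0.2974, 0.0734]
eef_rot: [-3.141, -0.419, 0.364]
force: [0.7, -0.3, -5.3]
grip_width: 0.0449
```

```bash
python3 -c "
from h import *
P=C+n*(.0237)
go(P,Rt=RB)
snap('side','s11.png',(130,100,200,160),10)"
```

```text
turn [ 0.01 -0.03 -0.04] shift [0.3 0.4 7.5] t 28.8 F [ 0.7  -0.29 -5.26] w 0.0449
```

View pics/s11.png

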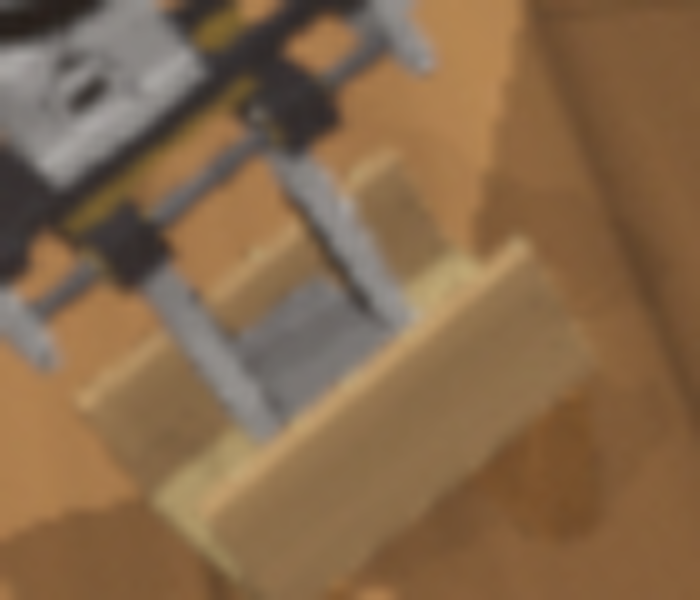

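The block is going down evenly between the cheeks. Now I'll feel for contact in small steps.

Emit:
drive_tool(
  increments=[
    [[0,0,0],[0,0,2.5],0.4],
    [[0,0,0],[0,0,2],0.4],
    [[0,0,0],[0,0,0],0.4],
  ],
)

```text
time_s: 29.22
ee_pos: [0.4459, 0.2979, 0.0688]
eef_rot: [3.142, -0.419, 0.364]
force: [0.3, -0.0, -4.5]
grip_width: 0.0445
```

Emit:
drive_tool(
  increments=[
    [[0,0,0],[0,0,1],0.4],
    [[0,0,0],[0,0,0],0.4],
  ],
)

```text
time_s: 29.48
ee_pos: [0.4463, 0.2981, 0.068]
eef_rot: [-3.142, -0.419, 0.364]
force: [0.0, -0.4, -5.4]
grip_width: 0.0444
```

Emit:
drive_tool(
  increments=[
    [[0,0,0],[0,0,1],0.4],
    [[0,0,0],[0,0,0],0.4],
  ],
)

```text
time_s: 29.72
ee_pos: [0.4467, 0.2982, 0.0671]
eef_rot: [3.142, -0.419, 0.364]
force: [-0.3, -0.7, -4.8]
grip_width: 0.0447
```

Emit:
drive_tool(
  increments=[
    [[0,0,0],[0,0,0.7],0.4],
    [[0,0,0],[0,0,0],0.4],
  ],
)

```text
time_s: 29.98
ee_pos: [0.447, 0.2983, 0.0664]
eef_rot: [3.142, -0.419, 0.364]
force: [-0.5, 0.1, -4.3]
grip_width: 0.0447
```

Emit:
drive_tool(
  increments=[
    [[0,0,0],[0,0,0.5],0.4],
    [[0,0,0],[0,0,0],0.4],
  ],
)

```text
time_s: 30.22
ee_pos: [0.4472, 0.2984, 0.0661]
eef_rot: [-3.142, -0.419, 0.364]
force: [-0.0, -0.1, -3.8]
grip_width: 0.0448
```

Emit:
drive_tool(
  increments=[
    [[0,0,0],[0,0,0.5],0.4],
    [[0,0,0],[0,0,0],0.4],
  ],
)

```text
time_s: 30.48
ee_pos: [0.4472, 0.2984, 0.0659]
eef_rot: [3.141, -0.419, 0.364]
force: [-5.5, -4.2, 5.5]
grip_width: 0.0448
```

Emit:
drive_tool(
  increments=[
    [[0,0,0],[0,0,0.5],0.4],
    [[0,0,0],[0,0,0],0.4],
  ],
)

```text
time_s: 30.72
ee_pos: [0.4472, 0.2984, 0.0659]
eef_rot: [3.141, -0.419, 0.364]
force: [-13.7, -8.7, 16.2]
grip_width: 0.0452
```

Emit:
drive_tool(
  increments=[
    [[0,0,0],[0,0,0.5],0.4],
    [[0,0,0],[0,0,0],0.4],
  ],
)

```text
time_s: 30.98
ee_pos: [0.4473, 0.2984, 0.0659]
eef_rot: [3.141, -0.419, 0.364]
force: [-22.2, -12.1, 27.0]
grip_width: 0.0444
```

Emit:
drive_tool(
  increments=[
    [[0,0,0],[0,0,-0.6],0.4],
    [[0,0,0],[0,0,-0.4],0.4],
    [[0,0,0],[0,0,0],0.4],
    [[0,0,0],[0,0,0],0.4],
  ],
  squeeze=12,
)

```text
time_s: 31.48
ee_pos: [0.4473, 0.2984, 0.0658]
eef_rot: [3.141, -0.419, 0.364]
force: [-6.1, -3.8, 4.9]
grip_width: 0.045
```

Emit:
drive_tool(
  increments=[
    [[0,0,0],[0,0,0],0.55],
    [[0,0,0],[0,0,0],0.55],
    [[0,0,0],[0,0,0],0.55],
  ],
)

```text
time_s: 31.85
ee_pos: [0.4475, 0.2986, 0.0657]
eef_rot: [-3.141, -0.419, 0.364]
force: [-0.1, 0.3, -0.2]
grip_width: 0.052
```

```bash
python3 -c "
from h import *
snap('side','s12.png',(130,100,200,160),10)"
```

```text
(no output)
```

View pics/s12.png

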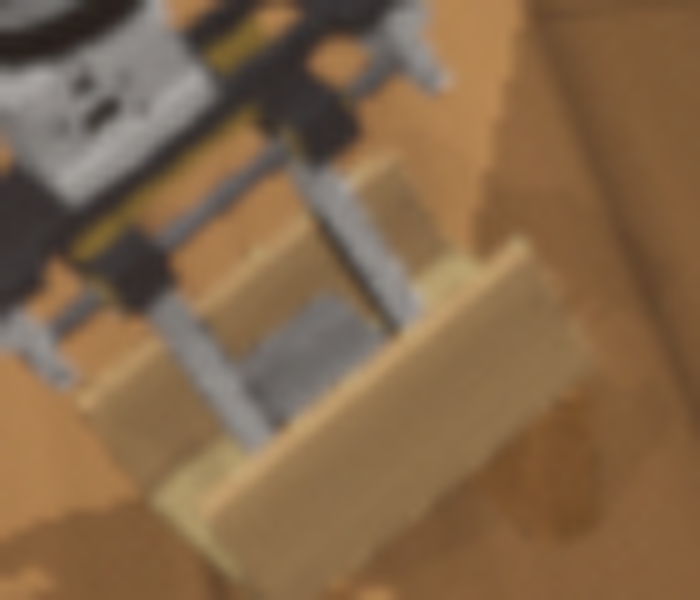

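Emit:
drive_tool(
  increments=[
    [[0,0,0],[0,0,0],0.8],
    [[0,0,0],[0,0,0],0.8],
    [[0,0,0],[0,0,0],0.8],
    [[0,0,0],[0,0,0],0.8],
  ],
)

```text
time_s: 32.4
ee_pos: [0.4474, 0.2985, 0.0656]
eef_rot: [3.142, -0.419, 0.364]
force: [-0.1, -0.3, 0.5]
grip_width: 0.0751
```

```bash
python3 -c "
from h import *
print(ctrl.get_obs()['grip_width'])
snap('side','s13.png',(130,100,200,160),10)"
```

```text
0.07505764043091058
```

View pics/s13.png

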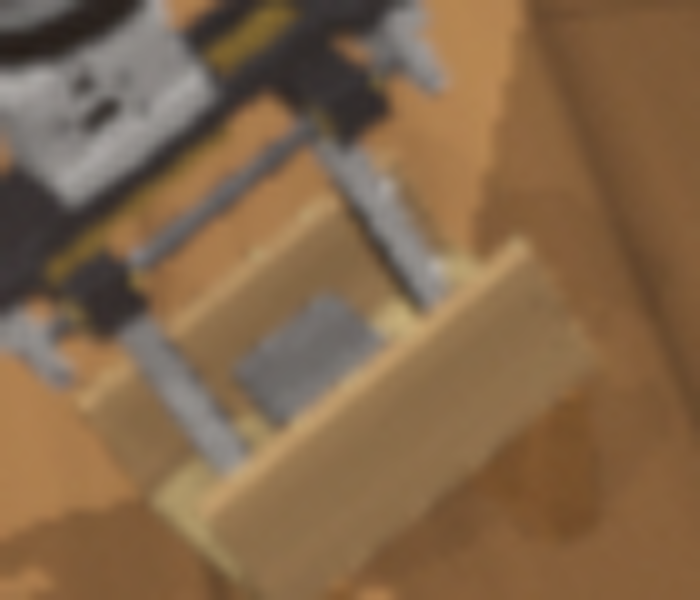

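It stays put, with gaps on both sides. I'll retreat along the tool axis and look from both cameras.

Emit:
drive_tool(
  increments=[
    [[0,0,0],[0,0,-10],0.8],
    [[0,0,0],[0,0,-25],0.8],
    [[0,0,0],[0,0,-40],0.8],
    [[0,0,0],[0,0,-40],0.8],
    [[0,0,0],[-40,0,-20],0.8],
    [[0,0,0],[-30,40,-10],0.8],
    [[0,0,0],[0,45,0],0.8],
    [[0,0,0],[0,45,0],0.8],
    [[0,0,0],[0,45,0],0.8],
    [[0,0,0],[0,0,0],0.8],
  ],
)

```text
time_s: 33.7
ee_pos: [0.3954, 0.0888, 0.1701]
eef_rot: [3.141, -0.42, 0.36]
force: [0.5, 0.2, -0.5]
grip_width: 0.0753
```

```bash
python3 -c "
from h import *
snap('side','s14.png',None,1.5);snap('top','t14.png',None,1.5)
crop('t14.png','t14c.png',(80,215,150,300),7)"
```

```text
(no output)
```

View pics/s14.png

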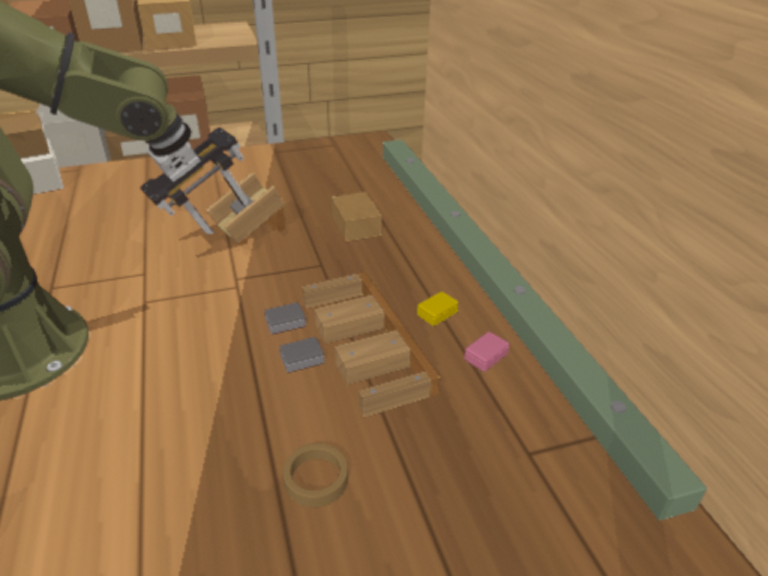

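View pics/t14.png

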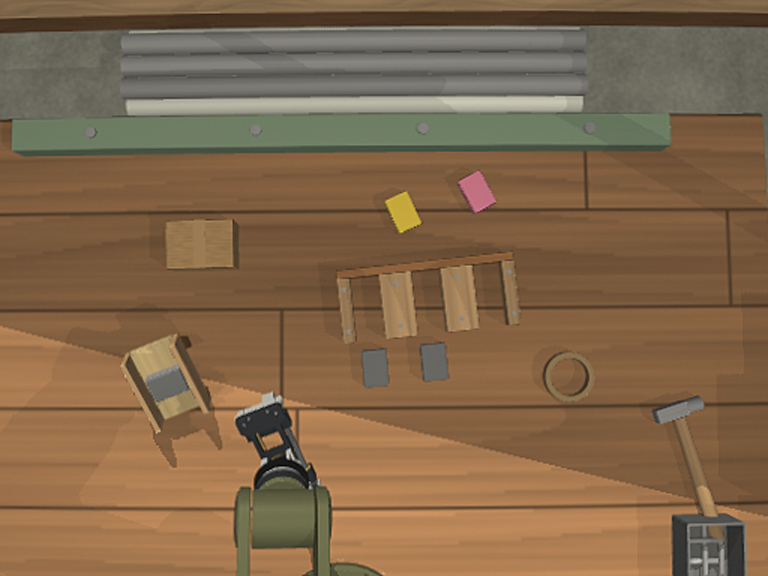

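View pics/t14c.png

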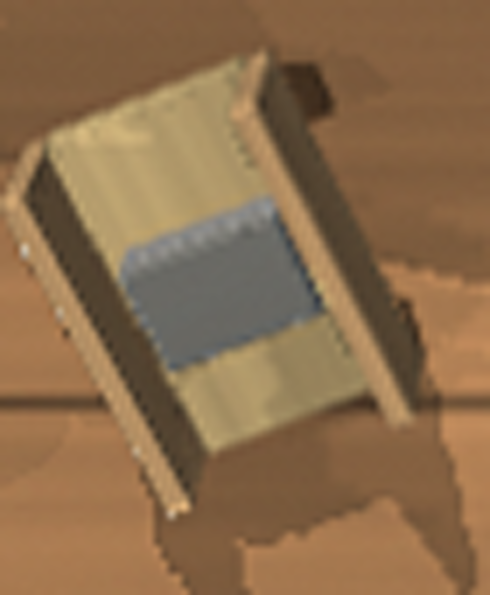

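```bash
python3 -c "
from h import *
by=np.cross(n,bx)
for x in(.0225,-.0225):
  for y in(.033,-.033): print(((proj('top',C+n*.028+bx*x+by*y)+.4-[80,215])*7).round())
a=cv2.imread('pics/raw_t14.png');snap('top','t15.png');b=cv2.imread('pics/raw_t15.png')
print(abs(a[215:300,80:150].astype(int)-b[215:300,80:150]).max())
o=ctrl.get_obs();print(o['time_s'],o['joint_vel'].round(3))"
```

```text
[108. 278.]
[275. 214.]
[162. 379.]
[326. 315.]
11
33.85 [ 0.023  0.003  0.     0.     0.001 -0.005]
```

Emit:
drive_tool(
  increments=[
    [[0,0,0],[0,0,0],0.8],
    [[0,0,0],[0,0,0],0.8],
    [[0,0,0],[0,0,0],0.8],
    [[0,0,0],[0,0,0],0.8],
  ],
)

```text
time_s: 34.35
ee_pos: [0.3948, 0.0913, 0.1695]
eef_rot: [3.142, -0.419, 0.365]
force: [-0.4, 0.2, 0.1]
grip_width: 0.0752
```

```bash
python3 -c "
from h import *
a=cv2.imread('pics/raw_t14.png').astype(int);snap('top','t16.png');b=cv2.imread('pics/raw_t16.png')
d=abs(a-b).max(2);print('board',d[215:300,80:150].max(),'blocks',d[220:265,230:305].max())
print(ctrl.get_obs()['force'].round(2)); print(ctrl.hand_in())"
```

```text
board 11 blocks 3
[ 0.38 -0.03  0.14]
the job is handed in; nothing more can be done
None
```

I slid all three blocks straight out of their lanes and let go of each in front of the rack. I then gripped the one from the -y lane across its width and set it face down in the middle of the sloping board. The job was handed in at about 34 s.

- **Which block is rough:** drag over normal force, taking the weight as about 5 N, was roughly 0.35, 0.35 and 0.65 for the left, middle and -y blocks. The -y block's value rose in step when I pressed harder.
- **What disagreed:** the two smooth readings came out above the stated 0.28 maximum. I put this down to sensor offset and noise. The ranking was clear, so I did not measure them again.
- **Placing:** I lowered the block in steps until I felt contact, reaching about 37 N along the arm. I backed off most of that before opening the fingers.
- **Last checks:** the last pictures show the block flat and crosswise between the cheeks, about 1–3 mm from my predicted centre. It did not move for over 2 s after release. The two smooth blocks lie in front of the rack. The nail box, tape roll and coloured look-alikes are where they were at the start.

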